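# Shut the reference case and bolt it

## Task

Press the lid of the grey reference case fully shut, then push the spring-loaded bolt on its deck across until it meets its stop and swing the handle down into the notch, so that it stays locked when you let go. Feel for the stop rather than ramming or forcing the handle against the plate, and leave the weights on the deck and the other things on the bench where they are.

Things in the scene. Friction and masses are not known exactly. Their poses are not given: they have to be found in the camera images.
- case: grey metal case fixed to the bench, 150 (x) x 265 (y) x 60 mm high. Origin: centre of its underside, z up. Its -y half is a closed deck (top at z 60), its +y half has the lid. The bolt's axis runs along case y at x +10, z +90 mm (30 mm above the deck). The lid turns about a line along case x at y +129, z +60 mm.
- lid (a joint): angle of the aluminium lid (150 x 132 x 4 mm), rad: 0 = fully shut (top level with the deck), grows as it opens. Starts ajar (0.3 to 0.7); stiff hinges keep it where it is left, about 2 N at lid_press moves it. Near its free edge stands a steel staple, 36 wide and 46 mm high, at case x +10, y +13 mm when shut, which the rod enters.
- lid_press (a point): a point on the lid's top face, 105 mm from its hinge line and 45 mm to the +x side of the staple's middle: a clear place to press it down. When the lid is shut it is at case x +55, y +24, z +60 mm.
- bolt: the barrel bolt (12 mm steel rod in a bearing, handle on it), fixed to the deck of the case. Origin on the rod's axis, where the handle stands when the bolt is drawn back (case x +10, y -85, z +90 mm); axes parallel to those of the case. The handle slides along +y and turns about this axis.
- bolt_slide (a joint): travel of the bolt along case +y, m: 0 = drawn back, where a spring holds it (2 N, growing by 0.6 N per 10 mm, plus 1 N friction; let go upright, it springs back). The notch's centre is anywhere from 29 to 61 mm of travel, as its plate is clamped in slotted holes: find it by feel. The notch's far side, an end block, stops the handle 2 mm past the notch's centre.
- bolt_turn (a joint): angle of the handle about the rod, rad: 0 = straight up, grows as it swings towards case -x, 1.40 = fully down in the notch (end stop). Light friction holds it. Before the notch a wall stops the handle at about 0.5; the wall lies 14 to 20 mm to the -x side of the axis and rises 12 mm above it, the end block 22 mm. The notch is 13.5 mm wide, the handle a flat bar 10 mm wide (y), 8 thick.
- knob (a point): centre of the black ball knob, 20 mm in diameter, at the end of the bolt's handle, 55 mm from the rod's axis; it can be gripped from above by closing on it along case y, and it pivots in such a grip as the handle swings.
- weight_50: larger cylindrical weight with a knob, 24 x 24 x 30 mm, standing loose on the deck behind the bolt (case x +55, y -105 mm); origin at the centre of its underside. Must stay.
- weight_20: smaller cylindrical weight with a knob, 18 x 18 x 23 mm, standing loose on the deck behind the bolt (case x +55, y -60 mm); origin at the centre of its underside. Must stay.
- calculator: pocket calculator, 108 x 66 x 13 mm, lying loose on the bench to the left; origin at the centre of its underside. Must stay.
- label_box: small carton, 43 x 67 x 49 mm, standing loose on the bench behind; origin at the centre of its underside. Must stay.
- stapler: stapler, 34 x 112 x 34 mm, lying loose on the bench to the left, in front of the tall yarn reel machine that fills the left of the bench beyond about x = 0.5 m (keep the arm clear of it when coming from the left); origin at the centre of its underside. Must stay.
- tape_measure: tape measure, 32 x 67 x 55 mm, standing loose on the bench farther left; origin at the centre of its underside. Must stay.

How it is judged (in metres and radians):
On the way, in this order (a step that is already met when the one before it is completed fails the run):
1. the lid is pressed shut (value of joint lid below 0.03 rad), for 0.2 s.
2. the bolt is slid across through the staple of the shut lid (value of joint bolt_slide above 0.025 m and value of joint lid below 0.03 rad), for 0.1 s.
At the end, for the whole second after the job is handed in: The lid is shut (within 0.03 rad), the bolt is across (more than 25 mm of travel) and its handle lies down in the notch (turned more than 1.1 rad), staying there at rest by itself (all of step 2 and value of joint bolt_turn above 1.1 rad and velocity of joint bolt_slide below 0.01 m/s); the robot touches nothing.
It fails at once if the bolt's handle or rod is forced against the case's plate or staple with more than 25 N (contact force between bolt and case above 25 N).
It fails at once if a weight on the deck is pushed more than 10 mm or tipped over (distance of any of weight_50, weight_20 from where it was at the start of the episode above 0.01 m or angle between any of weight_50, weight_20's own z axis and vertical above 0.5 rad).
It fails at once if the calculator, stapler, tape measure or carton is pushed more than 30 mm (distance of any of calculator, stapler, tape_measure, label_box from where it was at the start of the episode above 0.03 m).
It also fails if it takes over 72 s, if anything falls off the work surface, if the arm or the gripper's body presses on something with over 40 N, if the wrist force passes 120 N, or if a joint passes its speed limit or range.

## Robot

A 7-joint arm with a two-finger parallel gripper is mounted at the origin on a cart in front of the work surface, level with it; the furniture and walls round the work are solid. World frame = base frame: x ahead of the robot, y to its left, z up, the work surface at z = 0. Lengths are in m, angles in degrees, forces in N, time in s.
With the tool pointing down it reaches from about 0.425 to 0.875 m from the base axis. Payload 4.7 kg.
Tool frame: the origin (TCP) lies between the finger pads; the fingertips stand 11 mm ahead of it and the grasp point (between the pads) lies 8 mm behind it (env.tcp_to_tips is the distance from the TCP to the fingertips, in m); z points along the fingers, y is the line along which they close (so a half turn about z gives the same grasp; the last joint's range is limited). The gripper opens to 87 mm and grips with 3 to 60 N. Pads are 19 mm wide; open, the fingers measure 117 mm over their backs; the gripper's body (75 mm by 190 mm) begins 51 mm behind the grasp point.
Start: joints at [-74.364, 18.392, -4.016, 83.108, 1.295, 78.541, -3.26], TCP at [0.166, 0.628, 0.234] pointing down, gripper open.
Joint ranges: [-163.93, 163.93], [-17.29, 119.83], [-79.2, 71.16], [3.27, 140.29], [-89.18, 269.18], [5.43, 117.66], [-154.24, 154.24]. Speed limits (degrees/s): [147.25, 147.25, 180, 180, 180, 180, 180].

## Interface

Orientations are given as [roll, pitch, yaw] about the fixed x, y, z axes, in that order (R = Rz(yaw) Ry(pitch) Rx(roll)).
In Python, from cell import env, viewer gives the robot as it stands.
- The arm moves only by the tool step_arm, never from a script. Its arguments are lists of equal length, an entry for each row: "delta_pos": the shift along the tool's x, y, z in units of 0.2 m (1.0 is 0.2 m), a list of three; "rot": the turn, a rotation vector about the tool's x, y, z in units of 1.5 rad (1.0 is 1.5 rad), a list of three; "gripper": the gripper command: -1 is shut, 1 is fully open, values between are in proportion. A call has 1 to 20 rows; each row is the pose to reach, as a shift and turn from the pose commanded when the call began, along the tool's axes at that moment; what a row does not reach only later rows make up. A row lasts 1/8 s, in which the tool goes at most 62.5 mm and 10.7 degrees, less where a joint would pass 70% of its speed; a pose out of reach is approached as far as the arm can. A call with a number of a shift or a turn outside -1 to 1 is refused whole. A call with a gripper value outside its range is refused whole. The fingers move at their own pace and stop on an object; "squeeze" is the grip in N (left out, the last holds). Time passes only in rows, so rows that repeat a pose let the fingers close. It gives the time, the measured TCP pose, the force, the opening and the grip force at its end, in the units of the state.
- env.get_obs(): the state, without advancing time (a new reading comes with each control period).
- viewer.read_camera(name): name is "scene" or "top" or "wrist"; returns a dict with "img" (420x560x3 uint8, red, green, blue), "fx", "fy", "cx", "cy" (pixels), "pose" (4x4, takes a point from camera to world coordinates). Camera axes: x right, y down, z forward; pixel columns grow to the right and rows downward; lengths in m; the calibration is good to about 2 mm. A picture is of the moment at which its call begins. There is no depth.
- env.sign_off(): hands the job in; it is judged then, once.
The state is a dict: "time_s": time; "qpos": joint angles; "joint_velocities": joint speeds; "effort": joint torques, N m; "tool_pos": TCP position; "tool_rot": TCP orientation; "force": force on the tool from outside, world axes, zero at the start; "wrist_torque": the same for the moment, N m; "grip_width": finger opening in m; "grasp_force": force on a finger pad.
Only numpy, scipy, OpenCV 4.12 (cv2) and the standard library are available. Lean on these libraries where they do the work, as an engineer would, in place of code of your own. Each camera call takes 0.05 s, during which the arm holds its last target. There are 200 camera calls.

## Working session

There is one attempt and no reset: what is moved stays moved. The work goes in short steps, Python scripts to look and compute and a tool call to move; the robot and the scene stay as the last step left them, time stands still between calls to the robot, and variables do not carry over. Pictures are saved under pics/ and viewed, at most 10 in all, crops included, and the job is handed in when it is done.

Besides the shell and the picture viewer there is one more tool, called after "Call:" in YAML: its name, and indented under it one key for each argument. step_arm: Moves the arm, as the interface text tells. Shifts and turns lie within -1 to 1; 1 stands for 0.2 m of shift or 1.5 rad of turn. Its arguments: {"type":"object","properties":{"delta_pos":{"type":"array"},"rot":{"type":"array"},"gripper":{"type":"array"},"squeeze":{"type":"number"}},"required":["delta_pos","rot","gripper"]}

```bash
mkdir -p pics; ls; python3 - <<'E'
from cell import env, viewer
import cv2,numpy as np
for n in ("scene","top"):
    c=viewer.read_camera(n); cv2.imwrite(f"pics/{n}0.png",c["img"][:,:,::-1])
    print(n,c["fx"],c["fy"],c["cx"],c["cy"],np.round(c["pose"],3).tolist())
o=env.get_obs();print(o["time_s"],o["tool_pos"],o["tool_rot"],o["force"],o["grip_width"])
E
```

```text
pics
scene 406.9580374782929 406.9580374782929 278.8051892631271 209.62695856951115 [[0.485, -0.71, 0.511, 0.03], [-0.874, -0.399, 0.276, -0.261], [0.007, -0.581, -0.814, 0.998], [0.0, 0.0, 0.0, 1.0]]
top 378.8905630449471 378.8905630449471 279.73719026430325 214.5467605329601 [[-0.119, -0.969, 0.216, 0.324], [-0.993, 0.116, -0.029, 0.037], [0.003, -0.218, -0.976, 1.303], [0.0, 0.0, 0.0, 1.0]]
0.1 [0.16627991 0.6278711  0.23256808] [-1.79900672e+02  5.87122687e-03  1.65173381e+02] [-0.74058793 -0.41391099  0.40850231] 0.08663157691658477
```

View pics/scene0.png

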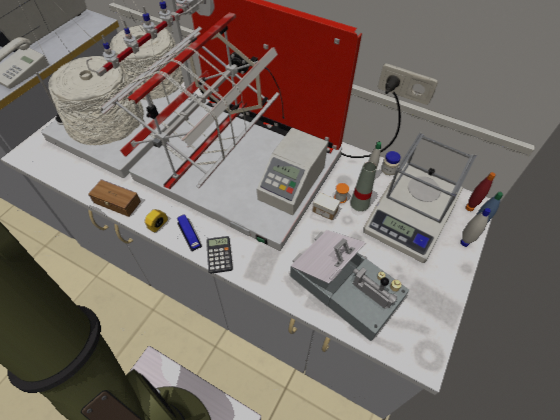

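View pics/top0.png

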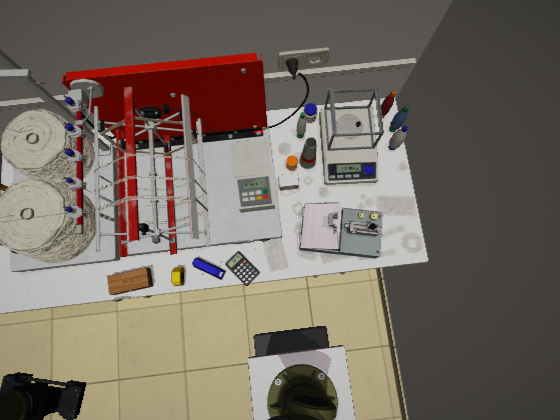

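The case sits at about top pixel (342,229), with the lid to the left (+y) and the deck to the right. I'll enlarge it.

```bash
python3 - <<'E'
import cv2,numpy as np
a=cv2.imread("pics/top0.png")[195:262,292:392]; b=cv2.imread("pics/scene0.png")[225:335,285:415]
a=cv2.resize(a,None,fx=7,fy=7,interpolation=2)[:, :]; cv2.imwrite("pics/ta.png",a)
cv2.imwrite("pics/sb.png",cv2.resize(b,None,fx=5.4,fy=5.4,interpolation=2))
E
```

```text
(no output)
```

View pics/ta.png

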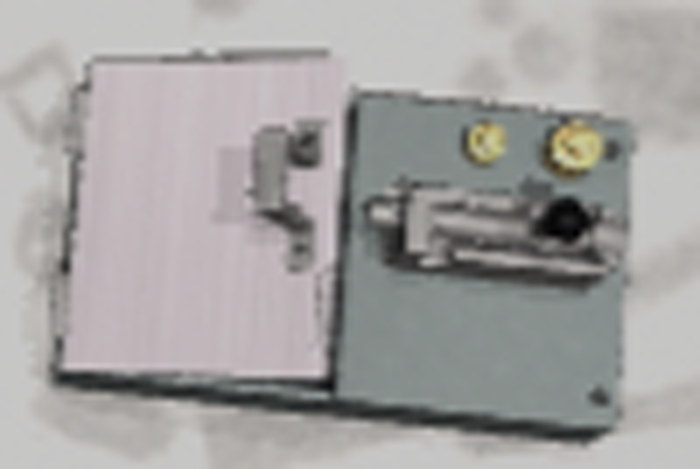

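View pics/sb.png

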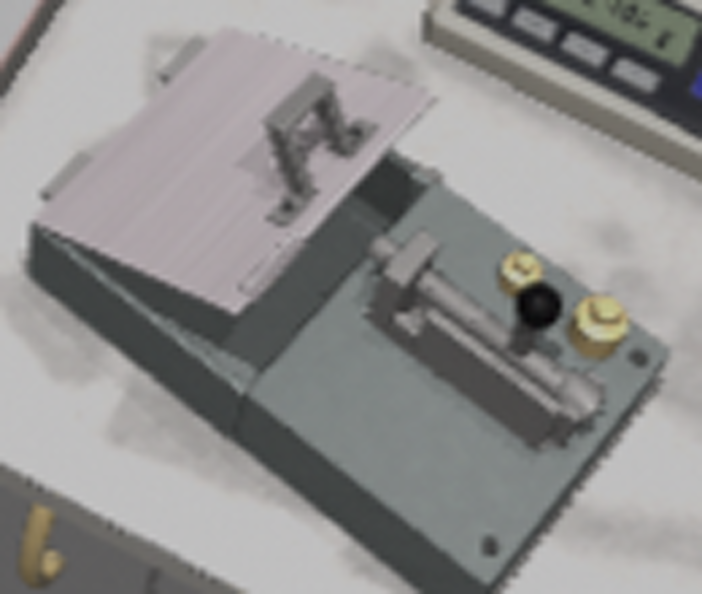

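The crops show the deck corners, the weights (brass, far side), the upright knob at the robot-right end, the staple on the lid, and the notch plate on the near side. Next I fit the case pose to these points.

```bash
cat > h.py <<'E'
import numpy as np
from scipy.optimize import least_squares
from scipy.spatial.transform import Rotation as R
def proj(c,P):
    T=np.linalg.inv(c["pose"]); q=np.asarray(P)@T[:3,:3].T+T[:3,3]
    return np.c_[c["fx"]*q[:,0]/q[:,2]+c["cx"],c["fy"]*q[:,1]/q[:,2]+c["cy"]]
def c2w(p,P): # p=(x,y,yaw) ; P in case metres
    P=np.atleast_2d(P); return P@R.from_euler('z',p[2]).as_matrix().T+[p[0],p[1],0]
def fit(obs,x0): # obs: list of (cam, casepts m, px)
    f=lambda p:np.concatenate([(proj(c,c2w(p,P))-u).ravel() for c,P,u in obs])
    return least_squares(f,x0,loss='soft_l1',f_scale=1.5)
E
python3 - <<'E'
from h import *
from cell import env,viewer
t,s=viewer.read_camera("top"),viewer.read_camera("scene")
P=np.array([[75,-132,60],[-75,-132,60],[-75,0,60],[10,-85,145],[55,-105,88],[55,-60,82]])/1e3
ut=(np.array([[632,118],[612,430],[335,395],[562,218],[575,147],[487,140]])+.5)/7-.5+[292,195]
us=(np.array([[665,352],[490,592],[245,398],[540,305],[602,310],[521,262]])+.5)/5.4-.5+[285,225]
r=fit([(t,P,ut),(s,P,us)],[.75,-.1,0]);print(r.x,np.degrees(r.x[2]));print(np.round(r.fun.reshape(-1,2),1).tolist())
# lid angle from far/near free corners
def lp(a,x,d,h=0): return np.array([x,.129-d*np.cos(a)+h*np.sin(a)*-1*-1,.060+d*np.sin(a)+h*np.cos(a)])
uf=[(np.array([437,97])+.5)/5.4-.5+[285,225],(np.array([237,312])+.5)/5.4-.5+[285,225]]
for a in np.arange(.2,.8,.1):
    print(round(a,1),np.round(proj(s,c2w(r.x,[lp(a,.075,.132),lp(a,-.075,.132)]))-uf,1).tolist())
print(c2w(r.x,[[.055,.024,.06],[.01,-.085,.145],[0,0,0]]))
E
```

```text
[ 0.51964113 -0.19549146 -0.2110838 ] -12.094210651627073
[[-0.8, 1.1], [0.6, 0.8], [0.0, 2.1], [0.7, -0.4], [1.2, 0.2], [-0.3, 0.3], [0.3, -1.3], [-0.6, -0.9], [-0.6, -0.1], [0.7, -1.0], [1.1, 0.6], [-0.1, -0.4]]
0.2 [[0.3, 10.2], [2.2, 11.5]]
0.3 [[0.2, 7.0], [1.7, 8.4]]
0.4 [[-0.4, 3.5], [0.7, 5.0]]
0.5 [[-1.5, -0.2], [-0.7, 1.4]]
0.6 [[-3.0, -4.1], [-2.5, -2.5]]
0.7 [[-4.9, -8.2], [-4.8, -6.6]]
0.8 [[-7.3, -12.3], [-7.5, -10.8]]
[[ 0.57844885 -0.18354775  0.06      ]
 [ 0.51161    -0.28070004  0.145     ]
 [ 0.51964113 -0.19549146  0.        ]]
```

```bash
cat >> h.py <<'E'
def go(targets,o=None,p=None,rt=None):
    """print tool-axis units from current pose to world targets"""
    from cell import env
    o=o or env.get_obs(); M=(R.from_euler('xyz',o["tool_rot"],degrees=True)if rt is None else rt).as_matrix()
    p=o["tool_pos"] if p is None else p
    for t in targets: print(np.round((np.array(t)-p)@M/.2,3).tolist())
E
python3 - <<'E'
from h import *
from cell import env
go([[.28,.46,.25],[.29,.45,.25]])
go([[.43,.28,.25]],p=np.array([.29,.45,.25]))
go([[.45,.10,.25]],p=np.array([.43,.28,.25]))
go([[.47,-.08,.25]],p=np.array([.45,.10,.25]))
E
```

```text
[-0.765, -0.667, -0.085]
[-0.826, -0.702, -0.085]
[-0.894, -0.643, 0.001]
[-0.327, -0.844, 0.001]
[-0.327, -0.844, 0.001]
```

Call:
step_arm:
  delta_pos:
    - [-0.83,-0.7,-0.08]
    - [-0.83,-0.7,-0.08]
    - [-0.83,-0.7,-0.08]
    - [-0.83,-0.7,-0.08]
    - [-0.83,-0.7,-0.08]
  rot:
    - [0,0,0]
    - [0,0,0]
    - [0,0,0]
    - [0,0,0]
    - [0,0,0]
  gripper:
    - [-1]
    - [-1]
    - [-1]
    - [-1]
    - [-1]

```text
$.gripper[0]: bad value
```

Call:
step_arm:
  delta_pos:
    - [-0.85,-0.65,0]
    - [-0.85,-0.65,0]
    - [-0.85,-0.65,0]
    - [-0.85,-0.65,0]
    - [-0.85,-0.65,0]
  rot:
    - [0,0,0]
    - [0,0,0]
    - [0,0,0]
    - [0,0,0]
    - [0,0,0]
  gripper:
    - [-1]
    - [-1]
    - [-1]
    - [-1]
    - [-1]

```text
$.gripper[0]: bad value
```

Call:
step_arm:
  delta_pos:
    - [-0.33,-0.85,0]
    - [-0.33,-0.85,0]
    - [-0.33,-0.85,0]
    - [-0.33,-0.85,0]
  rot:
    - [0,0,0]
    - [0,0,0]
    - [0,0,0]
    - [0,0,0]
  gripper:
    - [-1]
    - [-1]
    - [-1]
    - [-1]

```text
$.gripper[0]: bad value
```

Call:
step_arm:
  delta_pos:
    - [-0.33,-0.85,0]
    - [-0.33,-0.85,0]
    - [-0.33,-0.85,0]
    - [-0.33,-0.85,0]
  rot:
    - [0,0,0]
    - [0,0,0]
    - [0,0,0]
    - [0,0,0]
  gripper:
    - [-1]
    - [-1]
    - [-1]
    - [-1]

```text
$.gripper[0]: bad value
```

Gripper is a plain number per row.

Call:
step_arm:
  delta_pos:
    - [-0.83,-0.7,-0.08]
    - [-0.83,-0.7,-0.08]
    - [-0.83,-0.7,-0.08]
    - [-0.83,-0.7,-0.08]
    - [-0.83,-0.7,-0.08]
  rot:
    - [0,0,0]
    - [0,0,0]
    - [0,0,0]
    - [0,0,0]
    - [0,0,0]
  gripper: [-1,-1,-1,-1,-1]

```text
time_s: 0.82
tool_pos: [0.2935, 0.4483, 0.2501]
tool_rot: [180.0, 0.1, 164.9]
force: [-0.3, 0.8, 0.0]
grip_width: 0.0451
grasp_force: 0.0
```

Call:
step_arm:
  delta_pos:
    - [-0.85,-0.65,0]
    - [-0.85,-0.65,0]
    - [-0.85,-0.65,0]
    - [-0.85,-0.65,0]
    - [-0.85,-0.65,0]
  rot:
    - [0,0,0]
    - [0,0,0]
    - [0,0,0]
    - [0,0,0]
    - [0,0,0]
  gripper: [-1,-1,-1,-1,-1]

```text
time_s: 1.45
tool_pos: [0.4229, 0.2806, 0.2495]
tool_rot: [180.0, 0.0, 165.0]
force: [-0.7, 0.7, -0.2]
grip_width: 0.0016
grasp_force: 0.0
```

Call:
step_arm:
  delta_pos:
    - [-0.33,-0.85,0]
    - [-0.33,-0.85,0]
    - [-0.33,-0.85,0]
    - [-0.33,-0.85,0]
  rot:
    - [0,0,0]
    - [0,0,0]
    - [0,0,0]
    - [0,0,0]
  gripper: [-1,-1,-1,-1]

```text
time_s: 1.95
tool_pos: [0.4426, 0.0982, 0.2499]
tool_rot: [180.0, 0.0, 164.9]
force: [-0.4, 0.4, -0.2]
grip_width: 0.0001
grasp_force: 0.0
```

Call:
step_arm:
  delta_pos:
    - [-0.33,-0.85,0]
    - [-0.33,-0.85,0]
    - [-0.33,-0.85,0]
    - [-0.33,-0.85,0]
  rot:
    - [0,0,0]
    - [0,0,0]
    - [0,0,0]
    - [0,0,0]
  gripper: [-1,-1,-1,-1]

```text
time_s: 2.45
tool_pos: [0.4633, -0.0829, 0.25]
tool_rot: [-180.0, 0.1, 164.9]
force: [0.3, 0.5, -0.3]
grip_width: 0.0005
grasp_force: 0.0
```

```bash
python3 - <<'E'
from h import *
from cell import env
p=[.5196,-.1955,-.2111]
t=c2w(p,[.056,.028,.25])[0]; print(t); go([t]); print(env.get_obs()["qpos"], env.tcp_to_tips)
E
```

```text
[ 0.58022385 -0.17985557  0.25      ]
[-0.69, -0.316, 0.001]
[-31.91646046  -6.60282941  36.35839793 107.25571035   4.02958925
  78.03559517  78.34756922] 0.011
```

Call:
step_arm:
  delta_pos:
    - [-0.35,-0.16,0]
    - [-0.69,-0.32,0]
    - [-0.69,-0.32,0]
    - [-0.69,-0.32,0]
    - [-0.69,-0.32,0]
    - [-0.69,-0.32,0]
    - [-0.69,-0.32,0]
    - [-0.69,-0.32,0]
    - [-0.69,-0.32,0]
    - [-0.69,-0.32,0]
  rot:
    - [0,0,0.12]
    - [0,0,0.24]
    - [0,0,0.36]
    - [0,0,0.48]
    - [0,0,0.6]
    - [0,0,0.72]
    - [0,0,0.84]
    - [0,0,0.96]
    - [0,0,1]
    - [0,0,1]
  gripper: [-1,-1,-1,-1,-1,-1,-1,-1,-1,-1]

```text
time_s: 3.7
tool_pos: [0.5812, -0.1739, 0.2486]
tool_rot: [-179.9, -0.1, 79.6]
force: [-0.1, 0.0, -0.0]
grip_width: 0.0006
grasp_force: 0.0
```

```bash
python3 - <<'E'
from h import *
from cell import env,viewer
import cv2
p=[.5196,-.1955,-.2111]
c=viewer.read_camera("wrist"); im=c["img"][:,:,::-1].copy()
np.savez("w1.npz",**{k:c[k] for k in("fx","fy","cx","cy","pose")})
P=np.array([[75,-132,60],[-75,-132,60],[-75,-3,60],[10,-85,145],[55,-105,90],[55,-60,83]])/1e3
u=proj(c,c2w(p,P));print(u.round(0).tolist())
cv2.imwrite("pics/w1.png",cv2.resize(im,(784,588)))
E
```

```text
[[295.0, 321.0], [171.0, 318.0], [164.0, 217.0], [229.0, 332.0], [278.0, 316.0], [280.0, 277.0]]
```

View pics/w1.png

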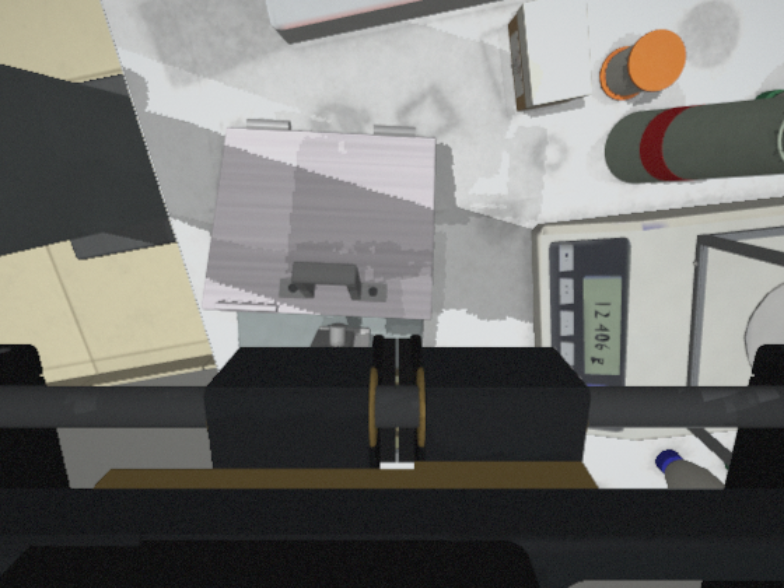

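```bash
python3 - <<'E'
from h import *
c=dict(np.load("w1.npz"));p=[.5196,-.1955,-.2111]
P=np.array([[-75,130,60],[75,130,60]])/1e3
print(proj(c,c2w(p,P)).round(1).tolist(),"seen [163,93],[311,98]")
for a in(.4,.5,.6):
  P=[[x,.129-.132*np.cos(a),.06+.132*np.sin(a)] for x in(-.075,.075)]
  print(a,proj(c,c2w(p,P)).round(1).tolist(),"seen [145,218],[309,227]")
def f(q):
  P=np.array([[-.075,.13,.06],[.075,.13,.06]]+[[x,.129-.132*np.cos(q[3]),.06+.132*np.sin(q[3])] for x in(-.075,.075)])
  return (proj(c,c2w(q[:3],P))-[[163,93],[311,98],[145,218],[309,227]]).ravel()
r=least_squares(f,p+[.5]);print(r.x,r.fun.round(1))
q=r.x[:3]
from cell import env
print(c2w(p,[[.055,.026,.071],[.01,-.085,.145]]),c2w(q,[[.055,.026,.071],[.01,-.085,.145]]))
M=R.from_euler('z',p[2]).as_matrix();print((np.array(env.get_obs()["tool_pos"])-[p[0],p[1],0])@M)
E
```

```text
[[154.4, 89.8], [304.7, 94.5]] seen [163,93],[311,98]
0.4 [[143.7, 222.9], [302.1, 227.4]] seen [145,218],[309,227]
0.5 [[137.6, 221.1], [303.1, 225.7]] seen [145,218],[309,227]
0.6 [[131.2, 217.6], [304.2, 222.4]] seen [145,218],[309,227]
[ 0.52526911 -0.19804922 -0.22398424  0.52021444] [-0.8 -2.6  1.4 -0.9 -1.6  3.1  1.1  0.8]
[[ 0.57882698 -0.18160163  0.071     ]
 [ 0.51156748 -0.28070844  0.145     ]] [[ 0.58467024 -0.18491508  0.071     ]
 [ 0.51613945 -0.2831471   0.145     ]]
[0.05555018 0.03318581 0.24875272]
```

Call:
step_arm:
  delta_pos:
    - [-0.03,0,0.3]
    - [-0.03,0,0.55]
    - [-0.03,0,0.57]
    - [-0.03,0,0.62]
    - [-0.03,0,0.67]
    - [-0.03,0,0.72]
    - [-0.03,0,0.77]
    - [-0.03,0,0.81]
    - [-0.03,0,0.84]
    - [-0.03,0,0.86]
    - [-0.03,0,0.86]
  rot:
    - [0,0,0]
    - [0,0,0]
    - [0,0,0]
    - [0,0,0]
    - [0,0,0]
    - [0,0,0]
    - [0,0,0]
    - [0,0,0]
    - [0,0,0]
    - [0,0,0]
    - [0,0,0]
  gripper: [-1,-1,-1,-1,-1,-1,-1,-1,-1,-1,-1]

```text
time_s: 5.12
tool_pos: [0.5783, -0.1838, 0.0771]
tool_rot: [-179.9, -0.0, 79.2]
force: [-0.4, 0.0, -0.2]
grip_width: 0.0005
grasp_force: 0.0
```

Call:
step_arm:
  delta_pos:
    - [0,0,0.01]
    - [0,0,0.02]
    - [0,0,0.03]
    - [0,0,0.03]
  rot:
    - [0,0,0]
    - [0,0,0]
    - [0,0,0]
    - [0,0,0]
  gripper: [-1,-1,-1,-1]

```text
time_s: 5.62
tool_pos: [0.5786, -0.184, 0.0715]
tool_rot: [180.0, -0.0, 79.2]
force: [0.1, 0.5, 0.4]
grip_width: 0.0002
grasp_force: 0.4
```

Call:
step_arm:
  delta_pos:
    - [0,0,0.005]
    - [0,0,0.01]
    - [0,0,0.015]
    - [0,0,0.015]
  rot:
    - [0,0,0]
    - [0,0,0]
    - [0,0,0]
    - [0,0,0]
  gripper: [-1,-1,-1,-1]

```text
time_s: 6.12
tool_pos: [0.5788, -0.184, 0.0711]
tool_rot: [-180.0, -0.1, 79.2]
force: [-5.8, 4.3, 17.4]
grip_width: 0.0007
grasp_force: 9.1
```

Call:
step_arm:
  delta_pos:
    - [0,0,0]
    - [0,0,-0.2]
    - [0,0,-0.5]
    - [0,0,-0.8]
    - [0,0,-0.95]
    - [0,0,-0.95]
  rot:
    - [0,0,0]
    - [0,0,0]
    - [0,0,0]
    - [0,0,0]
    - [0,0,0]
    - [0,0,0]
  gripper: [-1,-1,-1,-1,-1,-1]

```text
time_s: 6.88
tool_pos: [0.58, -0.1849, 0.2612]
tool_rot: [179.7, -0.0, 79.2]
force: [1.2, -0.7, -1.1]
grip_width: 0.0004
grasp_force: 0.0
```

```bash
python3 - <<'E'
from h import *
go([[.505,-.285,.25]])
E
```

```text
[-0.562, -0.275, 0.054]
```

Call:
step_arm:
  delta_pos:
    - [-0.3,-0.14,0]
    - [-0.56,-0.28,0]
    - [-0.56,-0.28,0]
    - [-0.56,-0.28,0]
    - [-0.56,-0.28,0]
    - [-0.56,-0.28,0]
    - [-0.56,-0.28,0]
    - [-0.56,-0.28,0]
    - [-0.56,-0.28,0]
    - [-0.56,-0.28,0]
  rot:
    - [0,0,-0.12]
    - [0,0,-0.24]
    - [0,0,-0.36]
    - [0,0,-0.48]
    - [0,0,-0.6]
    - [0,0,-0.72]
    - [0,0,-0.84]
    - [0,0,-0.96]
    - [0,0,-1]
    - [0,0,-1]
  gripper: [0.3,0.3,0.3,0.3,0.3,0.3,0.3,0.3,0.3,0.3]

```text
time_s: 8.12
tool_pos: [0.5021, -0.2833, 0.257]
tool_rot: [180.0, -0.1, 165.1]
force: [-0.0, -0.1, 0.3]
grip_width: 0.0568
grasp_force: 0.0
```

```bash
python3 - <<'E'
from h import *
from cell import env,viewer
import cv2
out=[]
for n in("wrist","top"):
  c=viewer.read_camera(n); im=c["img"][:,:,::-1].copy()
  np.savez(n+"2.npz",**{k:c[k] for k in("fx","fy","cx","cy","pose")})
  for p in([.5196,-.1955,-.2111],[.525,-.198,-.224]):
    print(n,proj(c,c2w(p,np.array([[10,-85,145],[10,-85,90],[-75,-132,60],[-75,0,60],[75,-132,60]])/1e3)).round(0).tolist())
  out.append(im)
a=out[0]; b=cv2.resize(out[1][195:265,292:392],(560,392),interpolation=2)
cv2.imwrite("pics/w2.png",cv2.resize(a,(784,588)))
cv2.imwrite("pics/t2.png",b)
print(env.get_obs()["tool_pos"],env.get_obs()["tool_rot"])
E
```

```text
wrist [[289.0, 216.0], [288.0, 200.0], [239.0, 116.0], [366.0, 110.0], [250.0, 249.0]]
wrist [[288.0, 221.0], [287.0, 205.0], [239.0, 120.0], [365.0, 116.0], [248.0, 253.0]]
top [[373.0, 225.0], [368.0, 229.0], [380.0, 257.0], [339.0, 253.0], [381.0, 212.0]]
top [[373.0, 224.0], [369.0, 227.0], [380.0, 256.0], [340.0, 251.0], [382.0, 211.0]]
[ 0.50229284 -0.28345029  0.25750092] [ 1.79993128e+02 -8.63879966e-02  1.65109465e+02]
```

View pics/w2.png

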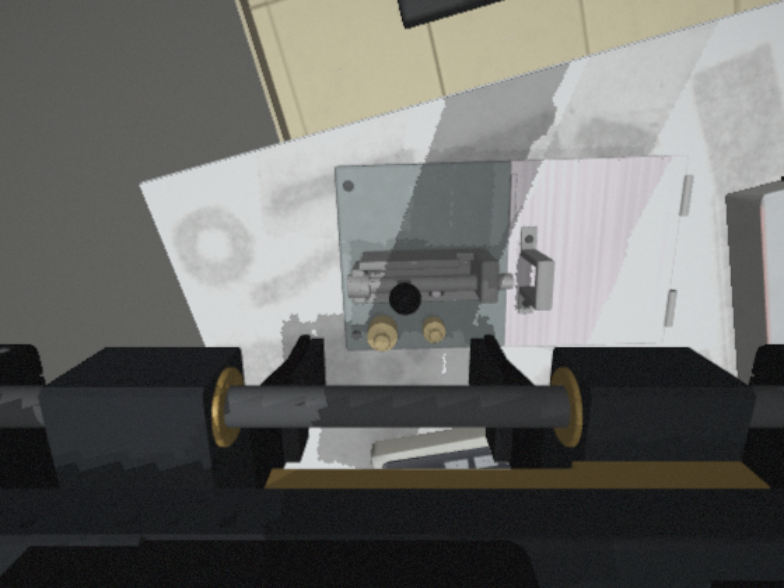

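The wrist view shows the knob at (404,298) in the enlarged picture, about (288.6, 213) raw. The lid looks shut, and both weights are standing at (381,333) and (434,331).

```bash
python3 - <<'E'
from h import *
c=dict(np.load("wrist2.npz"))
def ray(u,z):
  d=c["pose"][:3,:3]@[(u[0]-c["cx"])/c["fx"],(u[1]-c["cy"])/c["fy"],1]; o=c["pose"][:3,3]; return o+d*(z-o[2])/d[2]
k=ray([288.6,212.9],.145);print("knob",k)
P=np.array([[10,-85,145],[-75,-132,60],[75,-132,60],[-75,-3,60],[55,-105,88],[55,-60,81],[75,-3,60]])/1e3
U=np.array([[404,298],[335,168],[346,350],[511,163],[382,338],[434,330],[505,346]])/1.4
r=fit([(c,P,U)],[.52,-.196,-.21]);print(r.x,r.fun.reshape(-1,2).round(1).tolist());print(c2w(r.x,P[:1]))
k=k.copy()
go([[k[0],k[1],.180],[k[0],k[1],.137]])
E
```

```text
knob [ 0.50871264 -0.28042138  0.145     ]
[ 0.5224884  -0.19636921 -0.23159194] [[0.1, 4.6], [1.1, -3.6], [1.4, -0.4], [-0.8, -3.6], [-2.8, 0.6], [1.6, 2.8], [-1.7, -0.4]]
[[ 0.51271161 -0.28139517  0.145     ]]
[-0.028, 0.023, 0.387]
[-0.028, 0.023, 0.602]
```

View pics/t2.png

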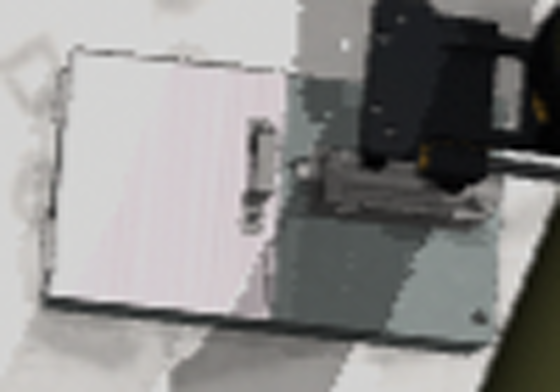

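Call:
step_arm:
  delta_pos:
    - [-0.035,0.02,0.2]
    - [-0.035,0.02,0.4]
    - [-0.035,0.02,0.5]
    - [-0.035,0.02,0.56]
    - [-0.035,0.02,0.6]
    - [-0.035,0.02,0.6]
  rot:
    - [0,0,-0.025]
    - [0,0,-0.025]
    - [0,0,-0.025]
    - [0,0,-0.025]
    - [0,0,-0.025]
    - [0,0,-0.025]
  gripper: [0.3,0.3,0.3,0.3,0.3,0.3]

```text
time_s: 8.98
tool_pos: [0.5107, -0.2818, 0.1389]
tool_rot: [-180.0, 0.0, 167.3]
force: [-0.2, -0.6, 0.5]
grip_width: 0.0565
grasp_force: 0.0
```

```bash
python3 - <<'E'
from h import *
from cell import env,viewer
import cv2
c=viewer.read_camera("wrist"); cv2.imwrite("pics/w3.png",c["img"][100:330,150:450,::-1].repeat(2,0).repeat(2,1))
print(proj(c,[[.510,-.2805,.145]]))
E
```

```text
[[285.93316792 268.70193813]]
```

View pics/w3.png

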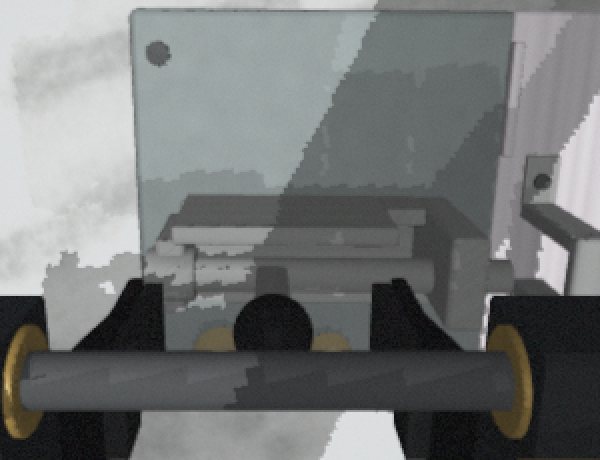

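The knob is between the open fingers, at (273,335) in the crop. The wall runs along to about x=400, with the notch gap near x≈406, so I expect roughly 40 mm of travel. Closing the gripper.

Call:
step_arm:
  delta_pos:
    - [0,0,0]
    - [0,0,0]
    - [0,0,0]
    - [0,0,0]
    - [0,0,0]
  rot:
    - [0,0,0]
    - [0,0,0]
    - [0,0,0]
    - [0,0,0]
    - [0,0,0]
  gripper: [-1,-1,-1,-1,-1]
  squeeze: 15

```text
time_s: 9.65
tool_pos: [0.5108, -0.2806, 0.1386]
tool_rot: [179.9, -0.0, 167.4]
force: [0.5, 1.8, 0.8]
grip_width: 0.0185
grasp_force: 15.0
```

Call:
step_arm:
  delta_pos:
    - [0.03,0,0.002]
    - [0.065,0,0.008]
    - [0.095,0,0.017]
    - [0.122,0,0.029]
    - [0.122,0,0.029]
  rot:
    - [0,0,0]
    - [0,0,0]
    - [0,0,0]
    - [0,0,0]
    - [0,0,0]
  gripper: [-1,-1,-1,-1,-1]

```text
time_s: 10.28
tool_pos: [0.4864, -0.2752, 0.1322]
tool_rot: [179.9, 0.0, 167.3]
force: [3.6, 2.6, -5.0]
grip_width: 0.0189
grasp_force: 15.0
```

Call:
step_arm:
  delta_pos:
    - [0,0.03,0]
    - [0,0.06,0]
    - [0,0.09,0]
    - [0,0.12,0]
    - [0,0.12,0]
  rot:
    - [0,0,0]
    - [0,0,0]
    - [0,0,0]
    - [0,0,0]
    - [0,0,0]
  gripper: [-1,-1,-1,-1,-1]

```text
time_s: 10.9
tool_pos: [0.4916, -0.2549, 0.1325]
tool_rot: [-179.8, 0.1, 167.3]
force: [4.9, -4.0, -9.1]
grip_width: 0.0186
grasp_force: 15.0
```

Call:
step_arm:
  delta_pos:
    - [-0.003,0.0,0.007]
    - [-0.003,0.01,0.007]
    - [-0.003,0.02,0.007]
    - [-0.003,0.02,0.007]
  rot:
    - [0,0,0]
    - [0,0,0]
    - [0,0,0]
    - [0,0,0]
  gripper: [-1,-1,-1,-1]

```text
time_s: 11.4
tool_pos: [0.4927, -0.2498, 0.132]
tool_rot: [-180.0, -0.0, 167.3]
force: [-3.2, -2.3, 4.8]
grip_width: 0.0186
grasp_force: 15.0
```

Call:
step_arm:
  delta_pos:
    - [0,0.008,0]
    - [0,0.016,0]
    - [0,0.016,0]
  rot:
    - [0,0,0]
    - [0,0,0]
    - [0,0,0]
  gripper: [-1,-1,-1]

```text
time_s: 11.78
tool_pos: [0.4935, -0.2466, 0.132]
tool_rot: [-180.0, -0.0, 167.3]
force: [-3.8, -3.4, 5.8]
grip_width: 0.0186
grasp_force: 15.0
```

Call:
step_arm:
  delta_pos:
    - [0,0.008,-0.003]
    - [0,0.016,-0.003]
    - [0,0.016,-0.003]
  rot:
    - [0,0,0]
    - [0,0,0]
    - [0,0,0]
  gripper: [-1,-1,-1]

```text
time_s: 12.15
tool_pos: [0.4946, -0.2429, 0.1322]
tool_rot: [180.0, -0.0, 167.3]
force: [-2.2, -3.2, 4.4]
grip_width: 0.0184
grasp_force: 15.0
```

Call:
step_arm:
  delta_pos:
    - [0,0.007,0]
    - [0,0.013,0]
    - [0,0.013,0]
  rot:
    - [0,0,0]
    - [0,0,0]
    - [0,0,0]
  gripper: [-1,-1,-1]

```text
time_s: 12.52
tool_pos: [0.4951, -0.2404, 0.1321]
tool_rot: [-180.0, -0.0, 167.3]
force: [-3.9, -3.9, 4.0]
grip_width: 0.0191
grasp_force: 15.0
```

Call:
step_arm:
  delta_pos:
    - [0,0.006,0]
    - [0,0.012,0]
    - [0,0.012,0]
  rot:
    - [0,0,0]
    - [0,0,0]
    - [0,0,0]
  gripper: [-1,-1,-1]

```text
time_s: 12.9
tool_pos: [0.4957, -0.2382, 0.1322]
tool_rot: [-180.0, -0.0, 167.3]
force: [-3.4, -3.4, 4.9]
grip_width: 0.0186
grasp_force: 15.0
```

Call:
step_arm:
  delta_pos:
    - [0,0.006,0]
    - [0,0.012,0]
    - [0,0.012,0]
  rot:
    - [0,0,0]
    - [0,0,0]
    - [0,0,0]
  gripper: [-1,-1,-1]

```text
time_s: 13.28
tool_pos: [0.4962, -0.2359, 0.1321]
tool_rot: [-180.0, -0.0, 167.3]
force: [-4.0, -3.4, 5.1]
grip_width: 0.0186
grasp_force: 15.0
```

Call:
step_arm:
  delta_pos:
    - [0,0.006,0]
    - [0,0.012,0]
    - [0,0.012,0]
  rot:
    - [0,0,0]
    - [0,0,0]
    - [0,0,0]
  gripper: [-1,-1,-1]

```text
time_s: 13.65
tool_pos: [0.4967, -0.2336, 0.1321]
tool_rot: [-180.0, -0.0, 167.3]
force: [-2.6, -4.0, 3.9]
grip_width: 0.0185
grasp_force: 15.0
```

Call:
step_arm:
  delta_pos:
    - [0,0.006,0]
    - [0,0.012,0]
    - [0,0.012,0]
  rot:
    - [0,0,0]
    - [0,0,0]
    - [0,0,0]
  gripper: [-1,-1,-1]

```text
time_s: 14.02
tool_pos: [0.4972, -0.2313, 0.1321]
tool_rot: [-180.0, -0.0, 167.3]
force: [-3.1, -3.5, 4.8]
grip_width: 0.0189
grasp_force: 15.0
```

```bash
python3 - <<'E'
from h import *
from cell import env,viewer
import cv2
c=viewer.read_camera("wrist"); cv2.imwrite("pics/w4.png",cv2.resize(c["img"][130:330,170:430,::-1],None,fx=3,fy=3))
E
```

```text
(no output)
```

View pics/w4.png

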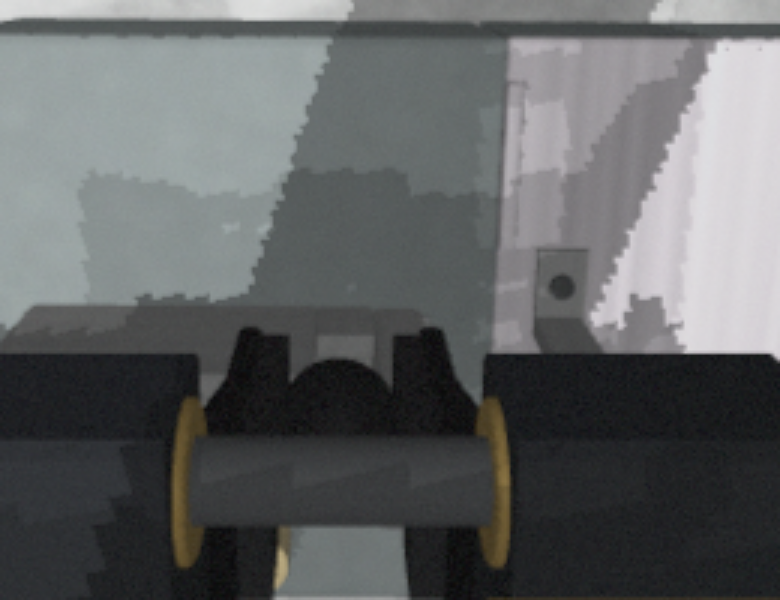

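The light block top sits at x≈317–378, directly in line with the knob at (340,395). I need to check whether the handle is already beside the end block, which would mean the tilt is too small to touch it.

```bash
python3 - <<'E'
from h import *
from cell import env,viewer
c=viewer.read_camera("wrist");o=env.get_obs();print(o["tool_pos"],o["force"])
p=[.522,-.1963,-.217]
M=R.from_euler('z',p[2]).as_matrix()
def ray(u,z):
  u=np.array(u)/3+[170,130]
  d=c["pose"][:3,:3]@[(u[0]-c["cx"])/c["fx"],(u[1]-c["cy"])/c["fy"],1]; q=c["pose"][:3,3]; return ((q+d*(z-q[2])/d[2]-[p[0],p[1],0])@M*1e3).round(1)
for z in(.102,.112): print(z,ray([317,335],z),ray([378,335],z),ray([317,365],z))
print("knob",ray([340,395],.138),"tcp",((np.array(o["tool_pos"])-[p[0],p[1],0])@M*1e3).round(1))
print("deck edge y0",ray([500,240],.06),"corner x-75",ray([480,30],.06), "base long", ray([20,310],.06))
E
```

```text
[ 0.49726721 -0.23133252  0.13215391] [-3.69901618 -4.45835444  5.36590241]
0.102 [-17.4 -44.3 102. ] [-17.3 -32.  102. ] [-10.8 -44.4 102. ]
0.112 [-21.4 -44.1 112. ] [-21.3 -32.4 112. ] [-15.2 -44.1 112. ]
knob [-21.2 -39.7 138. ] tcp [-16.6 -39.5 132.2]
deck edge y0 [-24.8  -1.   60. ] corner x-75 [-74.6  -7.6  60. ] base long [  -7.3 -118.7   60. ]
```

By its width (about 13 mm) and position below the wall top, the light patch is the notch floor, centred around case y ≈ -38. The handle is at -39.5, so the stop should be about 3 mm ahead. I'll keep feeling for it.

Call:
step_arm:
  delta_pos:
    - [0,0.006,0]
    - [0,0.012,0]
    - [0,0.012,0]
  rot:
    - [0,0,0]
    - [0,0,0]
    - [0,0,0]
  gripper: [-1,-1,-1]

```text
time_s: 14.5
tool_pos: [0.4977, -0.2291, 0.1321]
tool_rot: [-180.0, -0.0, 167.3]
force: [-2.8, -4.3, 4.8]
grip_width: 0.0184
grasp_force: 15.0
```

Call:
step_arm:
  delta_pos:
    - [0,0.005,0]
    - [0,0.01,0]
    - [0,0.01,0]
  rot:
    - [0,0,0]
    - [0,0,0]
    - [0,0,0]
  gripper: [-1,-1,-1]

```text
time_s: 14.88
tool_pos: [0.4979, -0.2283, 0.1322]
tool_rot: [-179.9, 0.0, 167.3]
force: [-3.6, -6.5, 4.0]
grip_width: 0.0189
grasp_force: 15.0
```

Call:
step_arm:
  delta_pos:
    - [0,0.006,0]
    - [0,0.006,0]
  rot:
    - [0,0,0]
    - [0,0,0]
  gripper: [-1,-1]

```text
time_s: 15.12
tool_pos: [0.498, -0.2282, 0.1322]
tool_rot: [-179.8, 0.0, 167.2]
force: [-3.6, -8.2, 2.7]
grip_width: 0.0186
grasp_force: 15.0
```

The stop is confirmed: the tool did not move and the force rose. I'll back off by 1.5–2 mm, then start the swing gently.

Call:
step_arm:
  delta_pos:
    - [0,-0.01,0]
    - [0,-0.019,0]
    - [0,-0.019,0]
  rot:
    - [0,0,0]
    - [0,0,0]
    - [0,0,0]
  gripper: [-1,-1,-1]

```text
time_s: 15.5
tool_pos: [0.4977, -0.2293, 0.1321]
tool_rot: [-180.0, -0.0, 167.3]
force: [-4.1, -3.5, 4.8]
grip_width: 0.0185
grasp_force: 15.0
```

Call:
step_arm:
  delta_pos:
    - [0,-0.003,0]
    - [0.024,-0.003,0.015]
    - [0.048,-0.003,0.032]
    - [0.048,-0.003,0.032]
  rot:
    - [0,0,0]
    - [0,0,0]
    - [0,0,0]
    - [0,0,0]
  gripper: [-1,-1,-1,-1]

```text
time_s: 16.0
tool_pos: [0.4884, -0.2274, 0.1249]
tool_rot: [180.0, 0.0, 167.3]
force: [1.0, -4.9, -2.2]
grip_width: 0.0183
grasp_force: 15.0
```

Call:
step_arm:
  delta_pos:
    - [0.019,0,0.02]
    - [0.038,0,0.04]
    - [0.038,0,0.04]
  rot:
    - [0,0,0]
    - [0,0,0]
    - [0,0,0]
  gripper: [-1,-1,-1]

```text
time_s: 16.38
tool_pos: [0.4811, -0.2258, 0.117]
tool_rot: [180.0, 0.0, 167.3]
force: [2.3, -5.1, -2.7]
grip_width: 0.0185
grasp_force: 15.0
```

Moving freely and past the wall height, so I continue the swing.

Call:
step_arm:
  delta_pos:
    - [0.016,0,0.023]
    - [0.03,0,0.046]
    - [0.041,0,0.071]
    - [0.05,0,0.097]
    - [0.05,0,0.097]
  rot:
    - [0,0,0]
    - [0,0,0]
    - [0,0,0]
    - [0,0,0]
    - [0,0,0]
  gripper: [-1,-1,-1,-1,-1]

```text
time_s: 17.0
tool_pos: [0.4711, -0.2237, 0.0976]
tool_rot: [180.0, -0.0, 167.3]
force: [2.0, -3.7, -0.7]
grip_width: 0.0182
grasp_force: 15.0
```

Call:
step_arm:
  delta_pos:
    - [0.003,0,0.012]
    - [0.005,0,0.024]
    - [0.005,0,0.024]
  rot:
    - [0,0,0]
    - [0,0,0]
    - [0,0,0]
  gripper: [-1,-1,-1]

```text
time_s: 17.38
tool_pos: [0.4702, -0.2238, 0.0937]
tool_rot: [180.0, -0.0, 167.3]
force: [-0.1, -2.8, 4.4]
grip_width: 0.019
grasp_force: 15.0
```

Call:
step_arm:
  delta_pos:
    - [0,0,0]
    - [0,0,0]
    - [0,0,0]
    - [0,0,0]
    - [0,0,0]
  rot:
    - [0,0,0]
    - [0,0,0]
    - [0,0,0]
    - [0,0,0]
    - [0,0,0]
  gripper: [-0.4,-0.2,0,0.1,0.1]

```text
time_s: 18.0
tool_pos: [0.47, -0.2232, 0.0931]
tool_rot: [180.0, -0.0, 167.3]
force: [-0.3, -0.3, 0.2]
grip_width: 0.0468
grasp_force: 0.0
```

Call:
step_arm:
  delta_pos:
    - [0,0,-0.1]
    - [0,0,-0.3]
    - [0,0,-0.6]
    - [0,0,-0.8]
    - [0,0,-0.8]
  rot:
    - [0,0,0]
    - [0,0,0]
    - [0,0,0]
    - [0,0,0]
    - [0,0,0]
  gripper: [0.1,0.1,0.1,0.1,0.1]

```text
time_s: 18.62
tool_pos: [0.472, -0.2243, 0.2567]
tool_rot: [179.9, 0.4, 167.3]
force: [0.4, -0.1, -0.6]
grip_width: 0.0478
grasp_force: 0.0
```

```bash
python3 - <<'E'
from h import *
from cell import env,viewer
import cv2
c=viewer.read_camera("wrist"); cv2.imwrite("pics/w5.png",cv2.resize(c["img"][60:330,150:450,::-1],None,fx=2,fy=2))
E
```

```text
(no output)
```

View pics/w5.png

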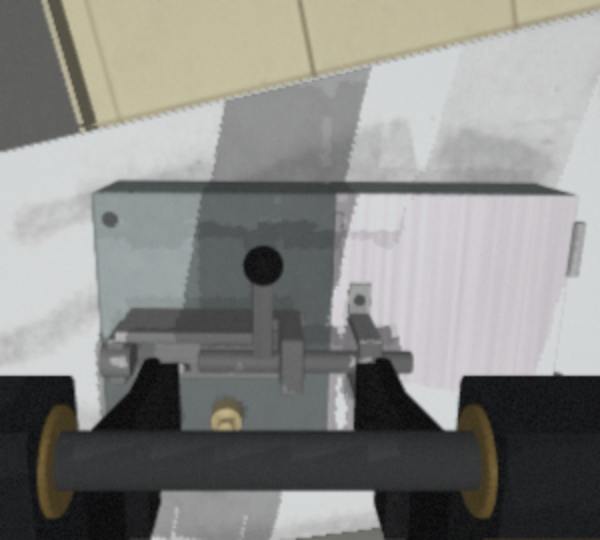

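The handle lies down in the notch with its knob at (263,265), the rod goes through the staple at (370,360), and the lid is shut. The robot touches nothing, so I'm handing in.

```bash
python3 -c "
from cell import env
print(env.sign_off())"
```

```text
the job is handed in; nothing more can be done
None
```

The job is handed in at about 19 s, result not reported: in the last picture the lid is shut, the bolt is through the staple, and the handle stays down in the notch with the arm clear.

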